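# Turn the sack-truck wheel until its valve is at the top

## Task

The sack-truck wheel on the repair stand is about to be pumped up: with the fingertips push lightly on its spokes, one after another, to turn it until the valve stem stands at the very top of the wheel, straight above the axle. Only push the spokes: do not pinch them, do not push on the tyre, rim or stem, and do not flick the wheel into a spin. Leave the wheel still, the arm clear of it, and the other things on the bench where they are.

Things in the scene. Friction and masses are not known exactly. Their poses are not given: they have to be found in the camera images.
- stand: Grey stand, fixed. Origin on the table under the wheel's middle; x along the axle away from the robot, y left, z up. Base 160 x 370 x 12 mm; 22 mm posts at x = -60, +45, y = +-165 mm, 182 high. Between the posts a level bar 14 (x) by 20 (z) mm carries the axle 170 mm up; the front bar (to x = -67, axle nut to -72 mm) crosses the wheel's face, leaving its upper half open to fingers leaning in.
- wheel (a joint): Wheel angle, rad. 0 or any whole turn = valve stem at the top; grows as the wheel turns clockwise seen from the robot (top moves to the stand's -y). Starts at 2.3 to 3.98, stops only at +-12.5. Stiff (0.2 N m friction, about 3.5 N at 60 mm radius): stays where it is left.
- axle (a point): Middle of the wheel: on the axle line, in the mid plane of the tyre, 170 mm above the table, at stand x = 0, y = 0.
- spokes: Hub and five steel spokes. Origin at the wheel's middle, x along the axle away from the robot, z to the valve stem. Hub 44 mm across, x = -48 to +20 mm. Spokes 10 mm thick, at 36, 108, 180, 252, 324 degrees from the stem, dished to the robot: centre line straight from x = -42 mm at 18 mm radius to -10 mm at 100 mm (-26 at 60). Openings between them go right through, radius 22 to 98 mm.
- tyre: Black tyre with white rim and the valve stem, turning with the wheel; same origin and axes as spokes. Outer diameter 270 mm, 34 mm wide (x = -17 to +17 mm), inner radius of the rim 98 mm.
- valve_stem (a point): Free end of the valve stem: a black stem 10 mm thick with a brass foot that stands on the inside of the rim and points at the axle; the free end is 71.5 mm from the axle line, at x = +4 mm. The wheel is right when this end is straight above the axle.
- wrench: Steel wrench 170 mm long lying in front of the stand; origin under its middle. Bystander.
- screwdriver: Screwdriver with black handle, 180 mm long, lying in front of the stand; origin under its middle. Bystander.
- gauge: Round black tyre gauge, 60 mm across, 22 mm high, with a 60 mm brass stub, lying in front of the stand; origin under its disc. Bystander.
- spray_can: Spray can, 54 mm diameter, 150 mm high, standing to one side of the stand; origin under it. Bystander.
- tape_roll: Roll of paper tape, 90 mm across, 45 mm high, lying flat to one side of the stand; origin under it. Bystander.
- grease_jar: Grey jar with steel cap, 64 mm diameter, 60 mm high, behind the stand; origin under it. Bystander.
- mug: White mug, 80 mm across, 90 mm high, behind the stand; origin under it. Bystander.

How it is judged:
By the outcome, as a careful person would: the job done as asked, in the order asked, and still so for the second after the job is handed in, with the robot touching nothing.
It also fails if it takes over 58 s, if anything falls off the work surface, if the arm or the gripper's body presses on something with over 40 N, if the wrist force passes 120 N, or if a joint passes its speed limit or range.

## Robot

A 6-joint arm with a two-finger parallel gripper is mounted at the origin on the work surface. World frame = base frame: x ahead of the robot, y to its left, z up, the work surface at z = 0. Lengths are in m, angles in rad, forces in N, time in s.
With the tool pointing down it reaches from about 0.4 to 0.925 m from the base axis. Payload 3.4 kg.
Tool frame: the origin (TCP) lies midway between the tips of the shut fingers; the grasp point (between the pads) lies grip_point_offset behind it (grip_point_offset is the distance from the TCP to the grasp point, in m); z points along the fingers, y is the line along which they close (so a half turn about z gives the same grasp; the last joint's range is limited). The gripper opens to 85 mm and grips with 20 to 120 N. Pads are 22 mm wide; open, the fingers measure 114 mm over their backs; the gripper's body (76 mm by 85 mm) begins 54 mm behind the grasp point. The pads swing forward as they close: fully open they stand 13 mm farther back than shut.
Start: joints at [-1.272, 0.307, 1.506, -0, 1.328, -0.073], TCP at [0.209, -0.536, 0.231] pointing down, gripper open.
Joint ranges: [-3.12, 3.12], [-1.05, 2.28], [0.14, 2.33], [-1.42, 4.57], [0.1, 2.73], [-2.68, 2.68]. Speed limits (rad/s): [2.57, 2.57, 3.14, 3.14, 3.14, 3.14].

## Interface

Orientations are given as a rotation vector (axis times angle).
In Python, from plant import get_obs, camera, camera_params, sign_off, grip_point_offset gives the robot as it stands.
- The arm moves only by the tool move_arm, never from a script. Its argument "targets" is text: rows parted by semicolons, each of 7 numbers parted by spaces: the closure in counts, from 0 (fully open) to 255 (shut), then the shift along the tool's x, y, z in cm, then the turn, a rotation vector about the tool's x, y, z in degrees. In form: gripper dx dy dz ax ay az; .... A call has 1 to 12 rows; each row shifts and turns the commanded pose from where the row before left it, along the tool's axes as they then stand; what a row does not reach is not made up. A row lasts 1/8 s, in which the tool goes at most 62.5 mm and 10.7 degrees, less where a joint would pass 70% of its speed; a pose out of reach is approached as far as the arm can. A call with a gripper value outside its range is refused whole. The fingers move at their own pace and stop on an object; "newtons" is the grip in N (left out, the last holds). Time passes only in rows, so rows that do not move let the fingers close. It gives the time, the measured TCP pose, the force, the opening and the grip force at its end, in the units of the state.
- get_obs(): the state, without advancing time (a new reading comes with each control period).
- camera(name): name is "scene" or "top" or "wrist"; returns the picture (384x512x3 uint8, red, green, blue); there is no depth.
- camera_params(name): a dict with "camera_matrix" (3x3 intrinsics, pixels), "eye" and "attitude" of the camera in the world. Camera axes: x right, y down, z forward; pixel columns grow to the right and rows downward; lengths in m; the calibration is good to about 2 mm. A picture is of the moment at which its call begins: read the wrist's pose just before it. camera_params takes no time and is no camera call; for the wrist camera it gives the pose at the moment of the call.
- sign_off(): hands the job in; it is judged then, once.
The state is a dict: "time_s": time; "qpos": joint angles; "joint_velocities": joint speeds; "joint_torque": joint torques, N m; "tcp_pos": TCP position; "tcp_rot": TCP orientation; "ft_force": force on the tool from outside, world axes, zero at the start; "wrist_torque": the same for the moment, N m; "finger_gap": opening from 0.0 (shut) to 1.0 (fully open); "finger_force": force on a finger pad.
Only numpy, scipy, OpenCV 4.12 (cv2) and the standard library are available. Lean on these libraries where they do the work, as an engineer would, in place of code of your own. Each camera call takes 0.05 s, during which the arm holds its last target. There are 200 camera calls.

## Working session

There is one attempt and no reset: what is moved stays moved. The work goes in short steps, Python scripts to look and compute and a tool call to move; the robot and the scene stay as the last step left them, time stands still between calls to the robot, and variables do not carry over. Pictures are saved under pics/ and viewed, at most 11 in all, crops included, and the job is handed in when it is done.

Besides the shell and the picture viewer there is one more tool, called after ">>>" by a JSON object that holds its "method" and its "body". move_arm: Moves the arm, as the interface text tells. Its arguments: {"type":"object","properties":{"targets":{"type":"string"},"newtons":{"type":"number"}},"required":["targets"]}

```bash
mkdir -p pics; ls
python3 - <<'E'
from plant import *
import cv2
for n in ("scene","top"):
    im=camera(n); cv2.imwrite(f"pics/{n}0.png",im[:,:,::-1])
    p=camera_params(n); print(n,p)
o=get_obs(); print(o, grip_point_offset if not callable(grip_point_offset) else grip_point_offset())
E
```

```text
pics
scene {'camera_matrix': array([[417.28198835,   0.        , 253.3527589 ],
       [  0.        , 417.28198835, 190.07097611],
       [  0.        ,   0.        ,   1.        ]]), 'eye': array([ 1.1505021 , -0.21174677,  0.99157643]), 'attitude': array([-2.11197252, -1.436981  ,  0.4935452 ])}
top {'camera_matrix': array([[352.37770463,   0.        , 257.45876613],
       [  0.        , 352.37770463, 190.30683089],
       [  0.        ,   0.        ,   1.        ]]), 'eye': array([0.40772639, 0.0245353 , 1.1185201 ]), 'attitude': array([-2.10746524,  2.145805  , -0.18807336])}
{'time_s': 0.1, 'qpos': array([-1.27252131e+00,  3.07514516e-01,  1.50755176e+00, -1.26723206e-05,
        1.32841207e+00, -7.35102595e-02]), 'joint_velocities': array([ 0.00088707, -0.00097316, -0.00257529, -0.00045695,  0.00054486,
       -0.00248234]), 'joint_torque': array([-2.68709584e-03, -4.58536756e+01, -2.52606905e+01, -4.23926247e-05,
        5.39376910e-03,  3.58597640e-05]), 'tcp_pos': array([ 0.20866578, -0.53511995,  0.23046041]), 'tcp_rot': array([-3.08562718e+00, -5.80299937e-01,  3.51167442e-04]), 'ft_force': array([ 0.14134416,  0.35800272, -0.9626406 ]), 'wrist_torque': array([-0.02315657, -0.01870441,  0.02903959]), 'finger_force': 0.0, 'finger_gap': 1.0056450146187292} 0.0187
```

View pics/scene0.png

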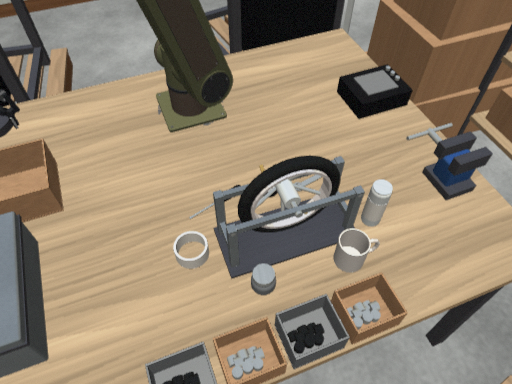

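View pics/top0.png

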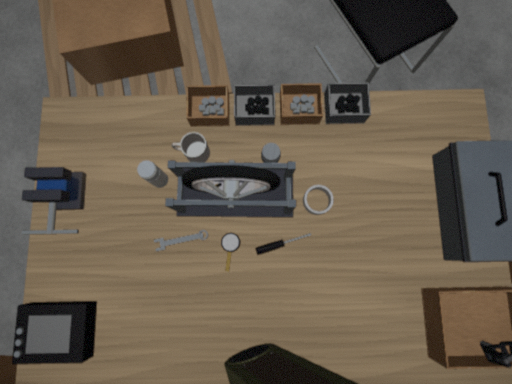

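The scene view is from behind the stand. The top view has the stand at about (231,187), with post tops near (172,204), (291,204), (174,166) and (291,165). I'll locate the stand from the post tops.

```bash
cat > h.py <<'E'
from plant import *
import numpy as np, cv2
from scipy.spatial.transform import Rotation as R
def ray(P,uv):
    d=np.linalg.inv(P["camera_matrix"])@np.array([uv[0],uv[1],1.]); return P["eye"],R.from_rotvec(P["attitude"]).as_matrix()@d
def onz(P,uv,z):
    e,d=ray(P,uv); return e+d*(z-e[2])/d[2]
def proj(P,X):
    c=P["camera_matrix"]@(R.from_rotvec(P["attitude"]).as_matrix().T@(np.atleast_2d(X)-P["eye"]).T); return (c[:2]/c[2]).T
E
python3 - <<'E'
from h import *
P=camera_params("top")
for uv in [(172,204),(291,204),(174,166),(291,165)]: print(onz(P,uv,.182).round(3))
im=cv2.imread("pics/top0.png")[150:260,130:340]
cv2.imwrite("pics/topc.png",cv2.resize(im,None,fx=3.8,fy=3.8,interpolation=cv2.INTER_CUBIC))
o=get_obs();print(R.from_rotvec(o["tcp_rot"]).as_matrix().round(3))
W=camera_params("wrist");M=R.from_rotvec(o["tcp_rot"]).as_matrix();print((M.T@(W["eye"]-o["tcp_pos"])).round(3),(M.T@R.from_rotvec(W["attitude"]).as_matrix()).round(3),W["camera_matrix"])
E
```

```text
[0.544 0.255 0.182]
[ 0.538 -0.064  0.182]
[0.649 0.253 0.182]
[ 0.646 -0.068  0.182]
[[ 0.932  0.363 -0.001]
 [ 0.363 -0.932  0.002]
 [ 0.    -0.002 -1.   ]]
[ 0.071 -0.001 -0.144] [[-0.001 -0.961 -0.278]
 [ 1.    -0.001  0.   ]
 [-0.001 -0.278  0.961]] [[293.42308554   0.         264.03056709]
 [  0.         293.42308554 191.92070827]
 [  0.           0.           1.        ]]
```

View pics/topc.png

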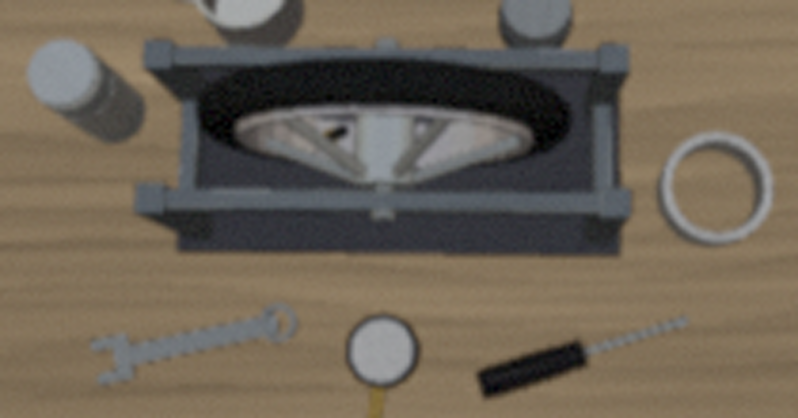

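The crop gives the axle at about (0.602, 0.094, 0.17), with the stand's yaw near 0. The wheel's face and front bar are toward the robot. Two spokes show in the upper half, and the dark spot at (338,130) may be the stem or a shadow. Next I'll move to a viewing pose with the fingers shut and leaning.

>>> {"method": "move_arm", "body": {"targets": "255 5.9 -1.4 -1.5 0 0 0;255 5.9 -1.4 -1.5 0 0 0;255 5.9 -1.4 -1.5 0 0 0;255 5.9 -1.4 -1.5 0 0 0;255 2.6 -5.4 0 0 0 0;255 2.6 -5.4 0 0 0 0;255 2.6 -5.4 0 0 0 0;255 2.6 -5.4 0 0 0 0;255 2.6 -5.4 0 0 0 0;255 2.6 -5.4 0 0 0 0;255 2.6 -5.4 0 0 0 0;255 2.6 -5.4 0 0 0 0", "newtons": 30}}

```text
time_s: 1.6
tcp_pos: [0.4449, 0.0821, 0.2912]
tcp_rot: [3.087, 0.581, 0.0]
ft_force: [0.7, -0.2, 0.1]
finger_gap: -0.001
finger_force: 0.0
```

>>> {"method": "move_arm", "body": {"targets": "255 0 0 0 0 0 10.6;255 0 0 0 0 0 10.6;255 0 0 0 0 9.2 0;255 0 0 0 0 9.2 0;255 0 0 0 0 9.2 0;255 0 0 0 0 9.2 0;255 0 0 0 0 9.2 0;255 0 0 0 0 9 0;255 0 0 0 0 0 0"}}

```text
time_s: 2.72
tcp_pos: [0.4475, 0.0686, 0.2961]
tcp_rot: [2.825, -0.014, 1.324]
ft_force: [-0.3, 0.1, -0.4]
finger_gap: -0.003
finger_force: 0.0
```

Run:
```python
from h import *
o=get_obs();W=camera_params("wrist");im=camera("wrist")
np.save("w1.npy",np.r_[W["eye"],W["attitude"]])
cv2.imwrite("pics/w1.png",im[:,:,::-1]);print(o["tcp_pos"],R.from_rotvec(o["tcp_rot"]).as_matrix().round(3),o["time_s"],o["qpos"].round(2),o["ft_force"].round(1))
print(proj(W,[[.602,.094,.17],[.602,.094,.305],[.542,.254,.182],[.542,-.066,.182]]).round())
```

```text
[0.44748221 0.06855561 0.29608808] [[ 0.64  -0.017  0.768]
 [ 0.001 -1.    -0.023]
 [ 0.769  0.015 -0.64 ]] 2.725 [ 0.21 -0.23  2.28 -0.68  0.29  2.36] [-0.3  0.1 -0.4]
[[239. 168.]
 [230.  62.]
 [ 80. 207.]
 [390. 205.]]
```

View pics/w1.png

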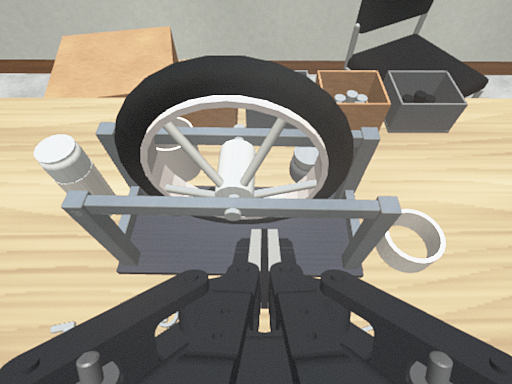

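The wrist view shows spokes running up-left ((220,180)→(175,125)) and up-right ((248,175)→(280,125)), with low ones near ±108°. So the wheel sits close to a 72° step, with the stem hidden in the lower half. I'll check both stem candidates in the top and scene views and refine the axle.

Run:
```python
from h import *
W=camera_params("wrist");w=np.load("w1.npy");W["eye"],W["attitude"]=w[:3],w[3:]
T=camera_params("top");S=camera_params("scene")
A=np.array([.602,.094,.17])
def pt(x,r,deg): a=np.radians(deg); return A+[x,-r*np.sin(a),r*np.cos(a)]
print("nut",proj(W,A+[-.072,0,0]),proj(T,A+[-.072,0,0]))
ims=[]
for n,P in (("top0",T),("scene0",S),("w1",W)):
    im=cv2.imread(f"pics/{n}.png"); 
    for d in (144,216): print(n,d,proj(P,[pt(.004,.0715,d),pt(.004,.096,d)]).round(1).tolist())
    c=proj(P,A)[0].round().astype(int); s=60 if n!="w1" else 110
    s2=int(s*.8); cr=im[max(0,c[1]-s2):c[1]+s2,c[0]-s:c[0]+s]; print(n,c-[s,s2])
    if n!="w1": ims.append(cv2.resize(cr,(400,320),interpolation=cv2.INTER_CUBIC))
    else:
        # spoke pixels: cast onto the dished cone at r~80 : white vs background along circle
        for r in (.06,.08):
            x=-.042+.032*(r-.018)/.082
            ds=np.arange(-100,101,2); uv=proj(P,[pt(x-.005,r,d) for d in ds]); g=im.max(2)
            print(r,[(int(d),int(g[int(round(v)),int(round(u))]),int(im[int(round(v)),int(round(u))].max())-int(im[int(round(v)),int(round(u))].min())) for d,(u,v) in zip(ds,uv) if 20<abs(d)<50])
cv2.imwrite("pics/c2.png",np.hstack(ims))
```

```text
nut [[237.03168097 221.81081817]] [[232.44597188 208.61916377]]
top0 144 [[248.2, 184.9], [253.3, 186.1]]
top0 216 [[219.3, 185.5], [215.2, 186.8]]
top0 [172 135]
scene0 144 [[272.1, 214.0], [266.7, 220.0]]
scene0 216 [[301.9, 204.1], [306.1, 206.9]]
scene0 [228 146]
w1 144 [[272.4, 192.3], [282.0, 200.1]]
w1 216 [[210.3, 192.7], [201.9, 200.6]]
w1 [129  80]
0.06 [(-48, 148, 13), (-46, 145, 12), (-44, 144, 10), (-42, 134, 11), (-40, 145, 7), (-38, 178, 6), (-36, 199, 8), (-34, 212, 9), (-32, 212, 9), (-30, 190, 10), (-28, 236, 61), (-26, 233, 58), (-24, 232, 57), (-22, 232, 58), (22, 199, 12), (24, 184, 8), (26, 144, 6), (28, 182, 40), (30, 241, 55), (32, 239, 53), (34, 240, 52), (36, 239, 53), (38, 234, 56), (40, 230, 55), (42, 229, 58), (44, 231, 57), (46, 236, 57), (48, 234, 55)]
0.08 [(-48, 152, 14), (-46, 155, 13), (-44, 137, 16), (-42, 131, 14), (-40, 116, 8), (-38, 170, 5), (-36, 209, 9), (-34, 216, 9), (-32, 118, 3), (-30, 112, 3), (-28, 113, 1), (-26, 107, 3), (-24, 108, 3), (-22, 113, 2), (22, 170, 7), (24, 197, 7), (26, 175, 6), (28, 132, 5), (30, 115, 3), (32, 110, 4), (34, 108, 1), (36, 108, 3), (38, 103, 8), (40, 223, 63), (42, 229, 62), (44, 234, 59), (46, 211, 4), (48, 232, 11)]
```

View pics/c2.png

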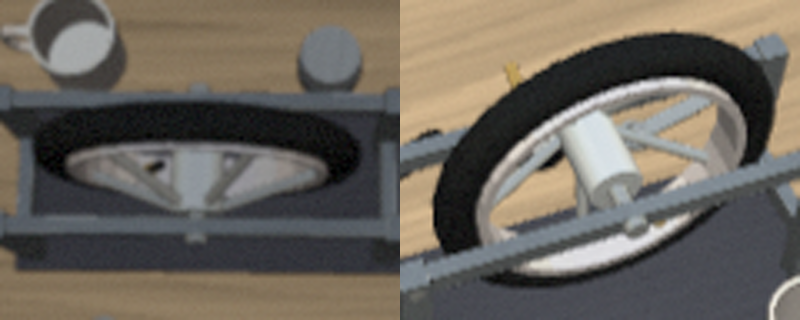

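The brass and dark stem shows at about (218,185) in the top view and (305,212) in the scene view. Both match the 216° candidate, so I'll turn clockwise by about 145–150°. The nut offset moves the axle estimate to about (0.611, 0.098). I'll re-measure the spoke phase and work out the approach.

```bash
cat >> h.py <<'E'
A=np.array([.611,.098,.17])
def pt(x,r,deg): a=np.radians(deg); return A+[x,-r*np.sin(a),r*np.cos(a)]
def rel(p,q=None):
    o=get_obs(); M=R.from_rotvec(o["tcp_rot"]).as_matrix(); return (M.T@(p-(o["tcp_pos"] if q is None else q))*100).round(2)
def tcp(r,deg,depth=.013):
    M=R.from_rotvec(get_obs()["tcp_rot"]).as_matrix(); return pt(-.022,r,deg)+depth*M[:,2]
def spokes(im,P,r,lo=-75,hi=75):
    x=-.042+.032*(r-.018)/.082
    ds=np.arange(lo,hi,.5); uv=proj(P,[pt(x-.005,r,d) for d in ds]).round().astype(int)
    c=im[uv[:,1],uv[:,0]].astype(int); m=(c.max(1)-c.min(1)<14)&(c.max(1)>160)
    e=np.flatnonzero(np.diff(np.r_[0,m,0])); return [(ds[a],ds[b-1]) for a,b in e.reshape(-1,2)]
E
python3 - <<'E'
from h import *
W=camera_params("wrist");im=cv2.imread("pics/w1.png")
print(proj(W,A+[-.072,0,0]))
for r in (.05,.06,.07,.08,.085): print(r,spokes(im,W,r))
p=tcp(.068,-67);pre=tcp(.068,-67,-.107);print(p,pre,rel(pre),rel(p,pre))
E
```

```text
[[234.05555035 216.24051044]]
0.05 [(np.float64(-40.5), np.float64(-30.5)), (np.float64(-15.5), np.float64(31.5))]
0.06 [(np.float64(-40.0), np.float64(-32.0)), (np.float64(-10.0), np.float64(22.0)), (np.float64(25.0), np.float64(31.5))]
0.07 [(np.float64(-74.5), np.float64(-73.5)), (np.float64(-40.0), np.float64(-32.5)), (np.float64(1.0), np.float64(9.5)), (np.float64(26.0), np.float64(31.0))]
0.08 [(np.float64(-71.0), np.float64(-69.0)), (np.float64(-62.0), np.float64(-61.5)), (np.float64(-51.5), np.float64(-48.0)), (np.float64(-40.0), np.float64(-33.5)), (np.float64(-26.0), np.float64(-24.5)), (np.float64(25.5), np.float64(31.5)), (np.float64(51.5), np.float64(52.0)), (np.float64(53.0), np.float64(68.5))]
0.085 [(np.float64(-65.5), np.float64(-65.0)), (np.float64(-56.0), np.float64(-54.0)), (np.float64(-40.5), np.float64(-33.0)), (np.float64(-22.0), np.float64(-21.5)), (np.float64(27.0), np.float64(31.5)), (np.float64(36.0), np.float64(36.5)), (np.float64(52.5), np.float64(74.0))]
[0.59899723 0.16029848 0.18826503] [0.50671511 0.16302944 0.2649237 ] [ 1.2  -9.56  6.3 ] [ 0.  0. 12.]
```

>>> {"method": "move_arm", "body": {"targets": "255 .3 -2.4 1.6 0 0 0;255 .3 -2.4 1.6 0 0 0;255 .3 -2.4 1.6 0 0 0;255 .3 -2.4 1.5 0 0 0;255 0 0 2 0 0 0;255 0 0 2 0 0 0;255 0 0 2 0 0 0;255 0 0 2 0 0 0;255 0 0 0 0 0 0"}}

```text
time_s: 3.9
tcp_pos: [0.5716, 0.1358, 0.2469]
tcp_rot: [-2.875, -0.022, -1.24]
ft_force: [0.3, 0.1, -0.2]
finger_gap: 0.002
finger_force: 0.0
```

Run:
```python
from h import *
W=camera_params("wrist");im=camera("wrist")
cv2.imwrite("pics/w2.png",im[:,:,::-1]);o=get_obs();print(o["tcp_pos"],o["qpos"].round(2),R.from_rotvec(o["tcp_rot"]).as_matrix().round(3))
print(proj(W,[tcp(.068,-67)]),proj(W,A+[-.072,0,0]),rel(tcp(.068,-67)))
```

```text
[0.57072427 0.13582657 0.24699914] [ 0.28  0.08  2.12 -0.94  0.23  2.68] [[ 0.686  0.017  0.727]
 [ 0.009 -1.     0.015]
 [ 0.728 -0.004 -0.686]]
[[232.8662341  238.74123614]] [[318.56895395 328.91634088]] [-2.39 -2.42  6.13]
```

View pics/w2.png

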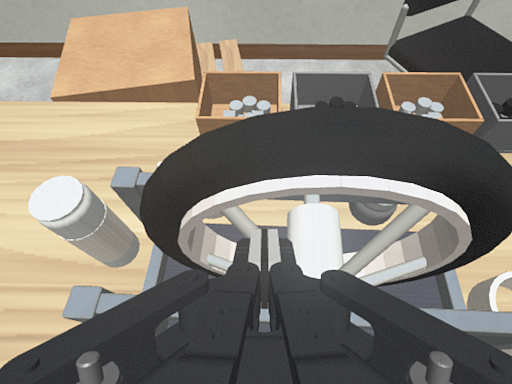

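The fingertip is in front of the upper-left opening, with the left spoke running from (225,215) to (250,240). Joint 6 has run to its limit because the tool's heading doesn't match the base, so I'll yaw the tool left to free it.

```bash
cat >> h.py <<'E'
def Mt(L,h):
    L,h=np.radians([L,h]); z=np.array([np.cos(L)*np.cos(h),np.cos(L)*np.sin(h),-np.sin(L)])
    y=np.array([np.sin(h),-np.cos(h),0]); return np.c_[np.cross(y,z),y,z]
E
python3 - <<'E'
from h import *
M=R.from_rotvec(get_obs()["tcp_rot"]).as_matrix();N=Mt(46,12)
print(np.degrees(R.from_matrix(M.T@N).as_rotvec()))
p=pt(-.022,.068,-68)+.013*N[:,2];pre=p-.09*N[:,2]
print(N.round(3),p,pre,N.T@(pre-get_obs()["tcp_pos"])*100)
E
```

```text
[ 7.6718929  -2.69597945 -7.92330605]
[[ 0.704  0.208  0.679]
 [ 0.15  -0.978  0.144]
 [ 0.695  0.    -0.719]] [0.59783322 0.16292606 0.18612183] [0.53668016 0.14992758 0.25086241] [-1.91615437 -2.08710379 -2.38746685]
```

>>> {"method": "move_arm", "body": {"targets": "255 0 0 -1 3.9 -1.4 -4;255 0 0 -1 3.8 -1.3 -4;255 -1 -1 -.2 0 0 0;255 -1 -1 -.2 0 0 0;255 0 0 0 0 0 0"}}

```text
time_s: 4.58
tcp_pos: [0.5405, 0.151, 0.2356]
tcp_rot: [-2.88, -0.127, -1.177]
ft_force: [0.4, 0.3, -0.4]
finger_gap: -0.001
finger_force: 0.0
```

Run:
```python
from h import *
o=get_obs();M=R.from_rotvec(o["tcp_rot"]).as_matrix()
print(o["tcp_pos"],o["qpos"].round(2),M.round(3))
N=Mt(46,12);p=pt(-.022,.068,-68)+.013*N[:,2]
print(np.degrees(R.from_matrix(M.T@N).as_rotvec()),rel(p))
```

```text
[0.54054522 0.15104198 0.2355928 ] [ 0.3   0.06  2.15 -0.75  0.22  2.46] [[ 0.711  0.086  0.698]
 [ 0.065 -0.996  0.056]
 [ 0.7    0.006 -0.714]]
[ 5.17117395 -0.43171947 -4.8392025 ] [ 0.69 -0.72  7.6 ]
```

>>> {"method": "move_arm", "body": {"targets": "255 0 0 0 1.8 0 -1.6;255 0 0 0 1.8 0 -1.6;255 0 0 0 1.8 0 -1.6;255 .7 -.7 0 0 0 0;255 0 0 0 0 0 0"}}

```text
time_s: 5.2
tcp_pos: [0.5453, 0.1589, 0.2408]
tcp_rot: [-2.831, -0.264, -1.154]
ft_force: [-0.5, -0.3, 0.3]
finger_gap: 0.001
finger_force: 0.0
```

Run:
```python
from h import *
o=get_obs();M=R.from_rotvec(o["tcp_rot"]).as_matrix()
print(o["tcp_pos"],o["qpos"].round(2),M.round(3))
N=Mt(46,12)
print(np.degrees(R.from_matrix(M.T@N).as_rotvec()),rel(tcp(.068,-68)))
```

```text
[0.5453096  0.15890013 0.24083527] [ 0.23  0.05  2.14 -0.15  0.18  1.74] [[ 0.703  0.186  0.687]
 [ 0.131 -0.983  0.132]
 [ 0.699 -0.003 -0.715]]
[ 0.80004149 -0.35533786 -1.03413803] [-0.07  0.61  7.57]
```

>>> {"method": "move_arm", "body": {"targets": "255 0 .2 1.5 0 0 0;255 0 .2 1.5 0 0 0;255 0 0 1.5 0 0 0;255 0 0 1.5 0 0 0;255 0 0 1.5 0 0 0;255 0 0 0 0 0 0"}}

```text
time_s: 5.95
tcp_pos: [0.599, 0.1673, 0.1972]
tcp_rot: [-2.851, -0.262, -1.123]
ft_force: [-0.2, -0.2, 0.4]
finger_gap: 0.001
finger_force: 0.0
```

Run:
```python
from h import *
W=camera_params("wrist");im=camera("wrist")
cv2.imwrite("pics/w3.png",im[:,:,::-1]);o=get_obs();print(o["tcp_pos"],o["qpos"].round(2),o["ft_force"].round(1),(o["tcp_pos"]-A).round(3))
M=R.from_rotvec(o["tcp_rot"]).as_matrix();print(M.round(3))
# waypoints along the push arc in tool axes, cm
a=np.arange(-68,27,8); q=np.array([tcp(.066,d) for d in a]); print(np.c_[a[1:],(np.diff(q,axis=0)@M*100).round(2)])
```

```text
[0.59822192 0.16705398 0.19723185] [ 0.22  0.2   2.1  -0.25  0.1   1.85] [ 0.2 -0.4 -0.2] [-0.013  0.069  0.027]
[[ 0.719  0.182  0.671]
 [ 0.134 -0.983  0.124]
 [ 0.682  0.001 -0.731]]
[[-6.0e+01  5.1e-01  4.0e-01 -6.6e-01]
 [-5.2e+01  4.5e-01  5.1e-01 -6.2e-01]
 [-4.4e+01  3.8e-01  6.1e-01 -5.8e-01]
 [-3.6e+01  3.1e-01  6.9e-01 -5.2e-01]
 [-2.8e+01  2.3e-01  7.7e-01 -4.5e-01]
 [-2.0e+01  1.4e-01  8.3e-01 -3.8e-01]
 [-1.2e+01  5.0e-02  8.7e-01 -3.0e-01]
 [-4.0e+00 -3.0e-02  9.0e-01 -2.1e-01]
 [ 4.0e+00 -1.2e-01  9.1e-01 -1.1e-01]
 [ 1.2e+01 -2.1e-01  9.0e-01 -2.0e-02]
 [ 2.0e+01 -2.9e-01  8.7e-01  8.0e-02]]
```

View pics/w3.png

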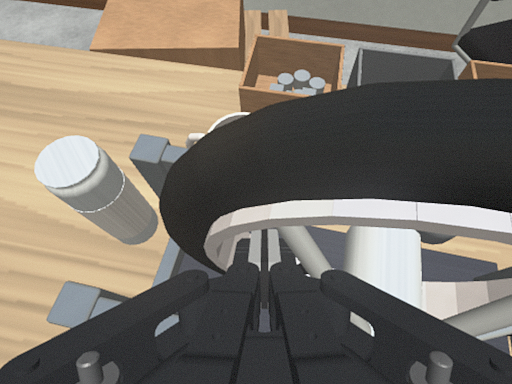

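The fingers are inside the opening, between the rim and the left spoke (spoke at about (310,250), tips at about (262,250)). Joint 5 is at its low limit, so I'll steepen the tool, then push slowly along the arc.

>>> {"method": "move_arm", "body": {"targets": "255 0 0 0 0 -3 0;255 0 0 0 0 -3 0;255 0 .4 .4 0 -2 0;255 .3 .5 -.3 0 0 0;255 .4 .5 -.6 0 0 0;255 .4 .6 -.5 0 0 0;255 0 0 0 0 0 0"}}

```text
time_s: 6.88
tcp_pos: [0.6003, 0.1474, 0.21]
tcp_rot: [-2.936, -0.269, -0.914]
ft_force: [-8.1, -0.3, 2.9]
finger_gap: 0.003
finger_force: 3.6
```

```bash
cat > st.py <<'E'
from h import *
o=get_obs();M=R.from_rotvec(o["tcp_rot"]).as_matrix();d=o["tcp_pos"]-A
print(o["time_s"],"rel",d.round(4),"q",o["qpos"].round(2),"F",o["ft_force"].round(1),"z",M[:,2].round(3))
c=d-M[:,2]*((d[0]+.024)/M[0,2]); r=np.hypot(c[1],c[2]); a0=np.degrees(np.arctan2(-c[1],c[2])); print("r",r.round(4),"ang",a0.round(1))
a=np.arange(0,9)*8+a0; q=np.array([pt(d[0],r+(.064-r)*min(1,i/4),b) for i,b in enumerate(a)]); print(np.c_[a[1:],np.diff(q,axis=0)@M*100].round(2))
E
python3 st.py
```

```text
6.875 rel [-0.0107  0.0494  0.04  ] q [0.17 0.17 1.96 0.02 0.41 1.54] F [-8.1 -0.3  2.9] z [ 0.558  0.104 -0.823]
r 0.0759 ang -38.2
[[-3.018e+01  4.000e-02  1.010e+00 -3.800e-01]
 [-2.218e+01 -5.000e-02  1.010e+00 -2.500e-01]
 [-1.418e+01 -1.400e-01  9.800e-01 -1.200e-01]
 [-6.180e+00 -2.200e-01  9.400e-01  1.000e-02]
 [ 1.820e+00 -1.100e-01  8.800e-01 -1.200e-01]
 [ 9.820e+00 -1.800e-01  8.700e-01 -2.000e-02]
 [ 1.782e+01 -2.500e-01  8.500e-01  9.000e-02]
 [ 2.582e+01 -3.100e-01  8.200e-01  1.900e-01]]
```

```bash
cat > look.py <<'E'
from h import *
import sys
a=camera("wrist")[:,:,::-1]; cv2.imwrite(f"pics/{sys.argv[1]}raw.png",a); s=camera("scene")[130:250,215:365,::-1]
t=camera("top")[150:220,160:300,::-1]
cv2.imwrite(f"pics/{sys.argv[1]}ts.png",t)
r=np.vstack([cv2.resize(s,(375,300),interpolation=3),cv2.resize(t,(375,188),interpolation=3)])
l=cv2.resize(a[100:330,130:400],(425,362),interpolation=3); l=np.vstack([l,np.zeros((126,425,3),np.uint8)])
cv2.imwrite(f"pics/{sys.argv[1]}.png",np.hstack([l,r]))
E
python3 look.py k1
```

```text
(no output)
```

View pics/k1.png

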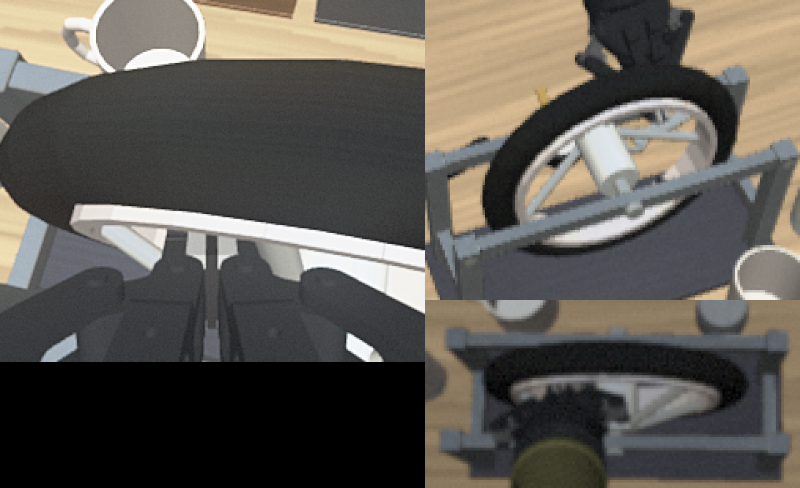

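The fingers pass right at the rim's front edge (wrist crop, about (205,215)). The −8 N in x is probably the rim. I'll back out, drop to a smaller radius and flatten the lean a little.

```bash
cat > st.py <<'E'
from h import *
import sys
o=get_obs();M=R.from_rotvec(o["tcp_rot"]).as_matrix();d=o["tcp_pos"]-A
X=-.029;r0=float(sys.argv[1]);a1=float(sys.argv[2]);n=int(sys.argv[3]);dep=.019
c=d-M[:,2]*((d[0]-X)/M[0,2]); r=np.hypot(c[1],c[2]); a0=np.degrees(np.arctan2(-c[1],c[2]))
print(o["time_s"],"rel",d.round(4),"q",o["qpos"].round(2),"F",o["ft_force"].round(1),"z",M[:,2].round(3),"axis at spokes: r",r.round(4),"ang",a0.round(1))
q=[o["tcp_pos"]]+[pt(X,r+(r0-r)*min(1,2*t),a0+(a1-a0)*t)+dep*M[:,2] for t in np.linspace(0,1,n+1)[1:]]
print((np.diff(q,axis=0)@M*100).round(1).tolist())
E
python3 st.py .052 -62 3; python3 -c "
from h import *
print(rel(A+[-.03,.052,.03]))"
```

```text
7.025 rel [-0.0106  0.0494  0.0399] q [0.17 0.17 1.96 0.02 0.41 1.54] F [-7.9 -0.2  1.3] z [ 0.559  0.104 -0.823] axis at spokes: r 0.0813 ang -34.5
[[-1.3, 0.3, 0.4], [-0.8, 0.1, 1.1], [-0.3, -0.4, 0.6]]
[-2.09 -0.61 -0.24]
```

>>> {"method": "move_arm", "body": {"targets": "255 -1 -.3 -.1 0 0 0;255 -1 -.3 -.1 0 2.5 0;255 -.3 -.2 .3 0 2.5 0;255 0 0 .3 0 0 0;255 0 0 0 0 0 0"}}

```text
time_s: 7.65
tcp_pos: [0.588, 0.1529, 0.1964]
tcp_rot: [-2.882, -0.265, -1.051]
ft_force: [1.1, -0.1, 0.5]
finger_gap: 0.0
finger_force: 0.0
```

```bash
python3 st.py .052 -15 8
```

```text
7.65 rel [-0.023   0.0549  0.0264] q [ 0.19  0.18  2.08 -0.01  0.19  1.59] F [ 1.1 -0.1  0.5] z [ 0.633  0.117 -0.765] axis at spokes: r 0.0634 ang -58.0
[[0.1, 0.6, 0.6], [0.1, 0.6, -0.3], [0.0, 0.6, -0.2], [-0.0, 0.6, -0.1], [0.1, 0.4, -0.3], [0.1, 0.4, -0.2], [0.1, 0.4, -0.2], [0.0, 0.5, -0.2]]
```

>>> {"method": "move_arm", "body": {"targets": "255 0 .2 .6 0 0 0;255 .1 .6 -.1 0 0 0;255 0 .6 -.2 0 0 0;255 0 .6 -.1 0 0 0;255 .1 .5 -.2 0 0 0;255 .1 .5 -.2 0 0 0;255 0 0 0 0 0 0"}}

```text
time_s: 8.52
tcp_pos: [0.5945, 0.1231, 0.1998]
tcp_rot: [-2.882, -0.263, -1.051]
ft_force: [0.3, 0.1, -0.4]
finger_gap: -0.003
finger_force: 0.2
```

```bash
python3 st.py .054 10 8
```

```text
8.525 rel [-0.0165  0.0251  0.0298] q [0.1  0.17 2.08 0.25 0.2  1.27] F [ 0.3  0.1 -0.4] z [ 0.633  0.116 -0.765] axis at spokes: r 0.0504 ang -26.9
[[0.1, 0.3, -0.3], [0.1, 0.4, -0.2], [0.1, 0.4, -0.2], [0.1, 0.4, -0.2], [-0.0, 0.4, -0.1], [-0.1, 0.4, -0.1], [-0.1, 0.4, -0.0], [-0.1, 0.4, -0.0]]
```

>>> {"method": "move_arm", "body": {"targets": "255 .1 .5 -.3 0 0 0;255 .1 .5 -.2 0 0 0;255 .1 .5 -.2 0 0 0;255 .1 .5 -.1 0 0 0;255 0 .5 -.1 0 0 0;255 0 .5 -.1 0 0 0;255 0 0 0 0 0 0"}}

```text
time_s: 9.4
tcp_pos: [0.5967, 0.0925, 0.2104]
tcp_rot: [-2.883, -0.263, -1.053]
ft_force: [0.4, 0.9, -0.4]
finger_gap: 0.002
finger_force: 0.6
```

```bash
python3 st.py .054 25 6
python3 - <<'E'
from h import *
W=camera_params("wrist");im=camera("wrist")[:,:,::-1]
for r in (.05,.06,.07,.08): print(r,[(float(a),float(b)) for a,b in spokes(im,W,r) if b-a>3])
E
```

```text
9.4 rel [-0.0143 -0.0055  0.0404] q [0.02 0.15 2.07 0.42 0.25 1.04] F [ 0.4  0.9 -0.4] z [ 0.634  0.116 -0.765] axis at spokes: r 0.0587 ang 8.0
[[-0.2, 0.3, -0.3], [-0.2, 0.2, 0.1], [-0.2, 0.2, 0.1], [-0.1, 0.2, 0.0], [-0.1, 0.2, 0.0], [-0.1, 0.2, 0.1]]
0.05 [(-51.5, -46.0)]
0.06 [(-50.0, -28.5), (-26.5, -8.0)]
0.07 [(-57.0, -53.5), (-48.0, -30.0), (-27.5, -5.0), (0.5, 4.0), (22.5, 28.0)]
0.08 [(-46.5, -31.5), (-24.0, -11.0), (23.5, 30.0), (64.0, 74.5)]
```

```bash
python3 look.py k2
```

```text
(no output)
```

View pics/k2.png

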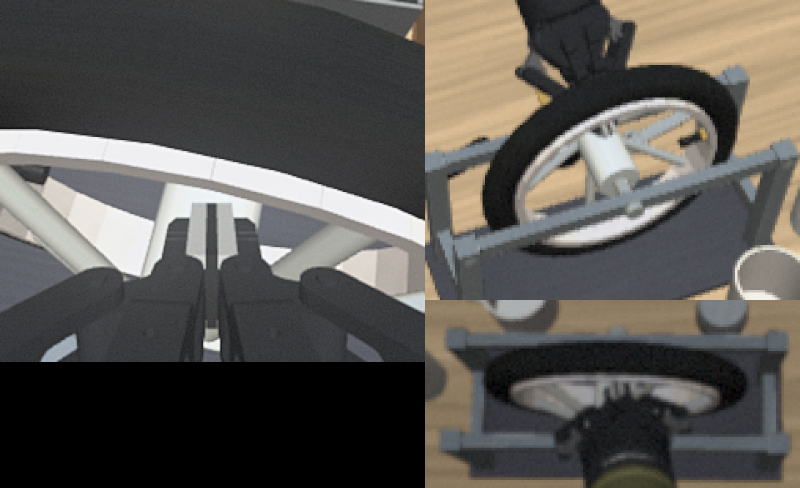

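The stem is now at the upper left, with the brass at about (697,133) in the scene crop, near −80°. So the wheel turned about 70° and the pushed spoke is at about +26°. I'll push it roughly 12° further, then withdraw and take the next spoke.

>>> {"method": "move_arm", "body": {"targets": "255 -.1 .4 0 0 0 0;255 -.1 .4 0 0 0 0;255 -.1 .4 0 0 0 0;255 0 0 0 0 0 0;255 0 -.4 0 0 0 0;255 0 -.4 -1.5 0 0 0;255 0 0 -3 0 0 0;255 0 0 -3 0 0 0;255 0 0 0 0 0 0"}}

```text
time_s: 10.72
tcp_pos: [0.5467, 0.08, 0.2672]
tcp_rot: [-2.882, -0.265, -1.056]
ft_force: [0.4, -1.0, 0.8]
finger_gap: 0.002
finger_force: 0.0
```

```bash
cat > ms.py <<'E'
from h import *
W=camera_params("wrist");im=camera("wrist")[:,:,::-1].copy();cv2.imwrite("pics/ms.png",im)
for r in (.05,.06,.07,.08,.085): print(r,[(float(a),float(b)) for a,b in spokes(im,W,r,-85,85) if b-a>3])
# stem: dark pixels just outside, at r .08, x=.004, and brass
ds=np.arange(-85,86,1.);uv=proj(W,[pt(.004,.094,d) for d in ds]).round().astype(int)
ok=(uv[:,0]>=0)&(uv[:,0]<512)&(uv[:,1]>=0)&(uv[:,1]<384);ds=ds[ok];uv=uv[ok];c=im[uv[:,1],uv[:,0]].astype(int)
print("brass",ds[(c[:,2]-c[:,0]>70)])
E
python3 st.py .054 -58 3;python3 ms.py
```

```text
10.725 rel [-0.0643 -0.018   0.0972] q [-0.02 -0.02  2.06  0.32  0.42  1.13] F [ 0.4 -1.   0.8] z [ 0.636  0.116 -0.763] axis at spokes: r 0.056 ang 11.9
[[0.2, -2.2, 7.8], [-0.3, -2.0, 0.9], [-0.8, -1.5, 1.4]]
0.05 [(-85.0, -61.5), (-59.5, -38.0), (-36.5, 42.5), (45.0, 84.5)]
0.06 [(-85.0, -62.5), (-61.5, -37.5), (-35.0, -23.5), (-10.0, 21.5), (31.0, 42.5), (45.5, 82.5)]
0.07 [(-85.0, -66.0), (-57.5, -37.0), (-34.5, -25.0), (-7.5, 19.0), (32.0, 42.5), (53.0, 84.5)]
0.08 [(-85.0, -74.0), (-35.0, -25.5), (-4.5, 16.0), (33.5, 42.0)]
0.085 [(-34.0, -26.0), (-3.5, 15.0), (34.0, 41.5)]
brass []
```

The spokes measure about +40° and −32°, so the stem is at about −68° and needs one more push of that size.

```bash
python3 -c "
from h import *
print(rel(A+[-.02,.053,.025]))"
```

```text
[-0.29 -6.18  9.06]
```

>>> {"method": "move_arm", "body": {"targets": "255 0 -2.1 0 0 0 0;255 -.1 -2.1 0 0 0 0;255 -.2 -2 0 0 0 0;255 0 0 2.2 0 0 0;255 0 0 2.2 0 0 0;255 0 0 2 0 0 0;255 0 0 1.6 0 0 0;255 0 0 1 0 0 0;255 0 0 0 0 0 0"}}

```text
time_s: 11.9
tcp_pos: [0.5904, 0.1512, 0.1932]
tcp_rot: [-2.884, -0.264, -1.048]
ft_force: [0.2, -0.5, 0.0]
finger_gap: -0.001
finger_force: 0.0
```

```bash
python3 st.py .054 -27 5
```

```text
11.9 rel [-0.0206  0.0532  0.0232] q [0.18 0.18 2.08 0.   0.18 1.56] F [ 0.2 -0.5  0. ] z [ 0.631  0.116 -0.767] axis at spokes: r 0.0615 ang -57.1
[[0.1, 0.6, 0.2], [0.1, 0.6, -0.3], [0.1, 0.5, -0.3], [0.2, 0.5, -0.3], [0.1, 0.5, -0.3]]
```

>>> {"method": "move_arm", "body": {"targets": "255 0 .2 .3 0 0 0;255 .1 .6 -.1 0 0 0;255 0 .6 -.2 0 0 0;255 0 .6 -.1 0 0 0;255 .1 .5 -.2 0 0 0;255 .1 .5 -.2 0 0 0;255 .1 .5 -.3 0 0 0;255 .1 .5 -.2 0 0 0;255 .1 .5 -.2 0 0 0;255 .1 .5 -.1 0 0 0;255 0 .5 -.1 0 0 0;255 0 0 0 0 0 0"}}

```text
time_s: 13.4
tcp_pos: [0.5976, 0.0958, 0.2105]
tcp_rot: [-2.882, -0.263, -1.054]
ft_force: [0.1, 0.8, -0.2]
finger_gap: -0.0
finger_force: 0.5
```

```bash
python3 st.py .056 13 3; python3 ms.py
```

```text
13.4 rel [-0.0134 -0.0022  0.0405] q [0.03 0.15 2.07 0.4  0.25 1.06] F [ 0.1  0.8 -0.2] z [ 0.634  0.116 -0.764] axis at spokes: r 0.0595 ang 4.9
[[-0.2, 0.2, -0.4], [-0.1, 0.2, 0.1], [-0.1, 0.3, 0.0]]
0.05 []
0.06 [(-53.5, -30.0), (-28.0, -12.0)]
0.07 [(-51.0, -32.0), (-30.5, -8.0), (-2.0, 1.5), (20.0, 24.5)]
0.08 [(-70.5, -66.0), (-62.5, -57.5), (-50.0, -33.0), (-28.5, -11.5), (20.0, 26.5), (29.0, 36.5), (62.5, 73.5)]
0.085 [(-83.0, -79.5), (-49.5, -34.0), (-25.0, -19.0), (-5.5, 0.5), (20.5, 26.5), (64.0, 78.5), (80.5, 84.5)]
brass []
```

>>> {"method": "move_arm", "body": {"targets": "255 -.1 .4 0 0 0 0;255 -.1 .3 0 0 0 0;255 -.1 .3 0 0 0 0;255 0 0 0 0 0 0;255 0 -.4 0 0 0 0;255 0 -.4 -1.5 0 0 0;255 0 0 -3 0 0 0;255 0 0 -3 0 0 0;255 0 -.3 -3 0 0 0;255 .6 0 -3 0 0 0;255 .6 0 -2 0 0 0;255 0 0 0 0 0 0"}}

```text
time_s: 14.95
tcp_pos: [0.5057, 0.0804, 0.3363]
tcp_rot: [-2.881, -0.264, -1.058]
ft_force: [-0.5, 0.1, -0.2]
finger_gap: 0.001
finger_force: 0.0
```

Run:
```python
from h import *
W=camera_params("wrist");im=camera("wrist")[:,:,::-1].copy();cv2.imwrite("pics/m3.png",im)
S=camera_params("scene");sc=camera("scene")[:,:,::-1].copy();cv2.imwrite("pics/s3.png",sc)
T=camera_params("top");cv2.imwrite("pics/t3.png",camera("top")[:,:,::-1])
o=get_obs();print(o["time_s"],(o["tcp_pos"]-A).round(3),o["ft_force"].round(1))
for r in (.05,.06,.07,.08,.085): print(r,[(float(a),float(b)) for a,b in spokes(im,W,r,-70,70) if b-a>3])
print("stem foot/tip, nut, back nut",[proj(P,[pt(.004,.098,0),pt(.004,.0715,0),pt(-.072,0,0),pt(-.048,0,0)]).round(1).tolist() for P in (W,S,T)])
l=cv2.resize(im[60:300,110:410],(500,400),interpolation=3);cv2.imwrite("pics/v3.png",np.hstack([l,cv2.resize(sc[130:250,225:315],(300,400),interpolation=3)]))
```

```text
15.1 [-0.106 -0.017  0.163] [-0.9 -0.1  0.2]
0.05 [(-70.0, -42.5), (-38.5, -28.0), (-17.0, 36.0), (43.5, 69.5)]
0.06 [(-70.0, -43.5), (-38.5, -27.5), (-12.0, 21.0), (27.0, 36.0), (58.5, 69.5)]
0.07 [(-38.5, -29.0), (-8.0, 18.5), (29.0, 35.5)]
0.08 [(-62.0, -57.5), (-38.0, -30.5), (-6.0, 16.5), (29.5, 35.0)]
0.085 [(-37.0, -31.0), (-4.5, 13.0), (30.0, 35.0)]
stem foot/tip, nut, back nut [[[267.2, 143.0], [266.9, 158.1], [254.0, 250.1], [258.1, 229.5]], [[294.6, 171.9], [293.7, 179.3], [279.1, 175.6], [282.9, 182.4]], [[227.7, 169.6], [228.6, 172.0], [231.0, 205.4], [230.9, 196.6]]]
```

View pics/v3.png

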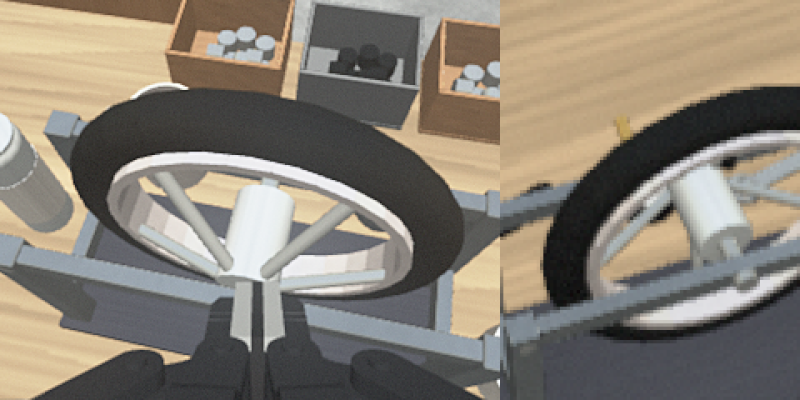

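The stem isn't visible from this high. The spokes measure −34° and +32°, nearly symmetric. I'll move lower and farther back to see the stem under the rim and measure exactly.

>>> {"method": "move_arm", "body": {"targets": "255 -2.7 -.4 -.1 0 0 0;255 -2.7 -.4 -.1 0 0 0;255 -2.7 -.4 -.1 0 0 0;255 -2.7 -.4 0 0 0 0;255 0 0 0 0 0 0;255 0 0 0 0 0 0"}}

```text
time_s: 15.85
tcp_pos: [0.4206, 0.0809, 0.2675]
tcp_rot: [-2.882, -0.264, -1.052]
ft_force: [0.5, -0.8, 1.0]
finger_gap: 0.002
finger_force: 0.0
```

Run:
```python
from h import *
W=camera_params("wrist");im=camera("wrist")[:,:,::-1].copy();cv2.imwrite("pics/m4.png",im)
np.save("w4.npy",np.r_[W["eye"],W["attitude"]])
o=get_obs();print(o["time_s"],o["tcp_pos"].round(3),o["qpos"].round(2),W["eye"])
uv=proj(W,[pt(.004,.098,0),pt(.004,.0715,0),pt(-.072,0,0),pt(-.048,0,0)]);print(uv.round(1))
for r in (.05,.06,.07,.08,.085): print(r,[(float(a),float(b)) for a,b in spokes(im,W,r,-70,70) if b-a>3])
c=uv[0].astype(int);x0,y0=c[0]-90,max(0,c[1]-30);print(x0,y0)
cv2.imwrite("pics/v4.png",cv2.resize(im[y0:y0+135,x0:x0+180],(800,600),interpolation=3))
```

```text
15.9 [0.421 0.081 0.268] [-0.02 -0.24  2.23  0.29  0.48  1.15] [0.38356681 0.07505216 0.42278478]
[[287.6   6.4]
 [285.3  35.9]
 [269.1 151.3]
 [273.1 131.8]]
0.05 [(-36.0, -30.0), (-13.0, 26.5), (27.5, 33.5)]
0.06 [(-36.5, -30.0), (-7.5, 20.0), (29.0, 33.5)]
0.07 [(-36.5, -32.0)]
0.08 [(-36.5, -32.0), (60.5, 66.0)]
0.085 [(-36.5, -32.5), (63.0, 67.0)]
197 0
```

View pics/v4.png

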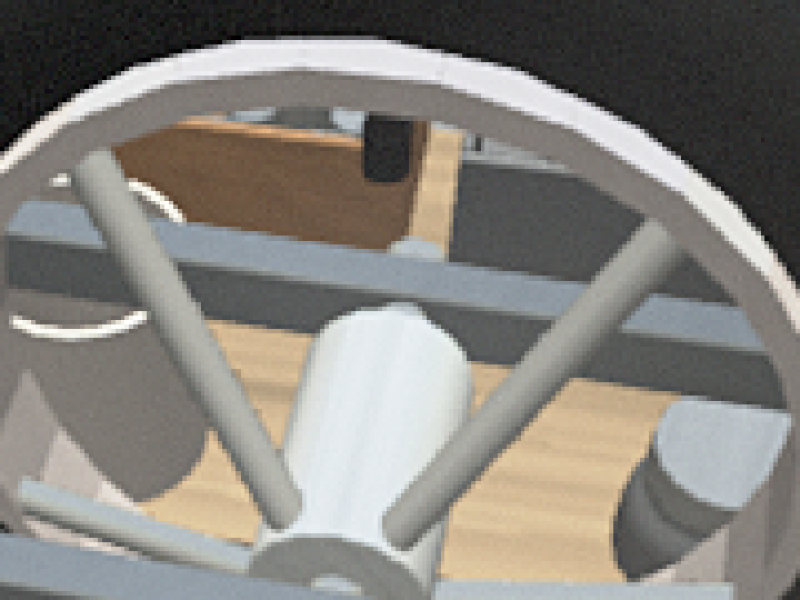

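The stem tip shows in the crop at (384,180), which is full-picture (283.5,40.5). The hub front centre is at (273,131.6), which agrees with my axle estimate, and the rear nut is at u≈291. I'll check the axle yaw against the rear nut and compute the stem's angle.

Run:
```python
from h import *
W=camera_params("wrist");im=cv2.imread("pics/m4.png")
for x in (.038,.052,.057): print(x,proj(W,[pt(x,0,0),pt(x,.008,0)]).round(1).tolist())
print("stem front edge/centre",proj(W,[pt(-.001,.0715,0),pt(.004,.0765,0),pt(.004,.08,0)]).round(1).tolist())
# plane x=.004 : intersect ray of the stem centre, slightly up
for uv in [(283.5,40.5),(283.5,35)]:
    e,d=ray(W,uv)
    for x in (.004,-.001):
        p=e+d*((A[0]+x-e[0])/d[0])-A; print(p.round(4),np.degrees(np.arctan2(-p[1],p[2])).round(2))
# bar direction from the posts' tops in the top picture, edges of the back bar in m4
T=camera_params("top");t=cv2.imread("pics/t3.png");g=cv2.cvtColor(im,cv2.COLOR_BGR2GRAY)
segs=cv2.createLineSegmentDetector().detect(g)[0][:,0]
for s in segs:
    L=np.hypot(*(s[:2]-s[2:]))
    if L>60 and abs(s[1]-s[3])<.3*abs(s[0]-s[2]):
        out=[]
        for z in (.18,.16):
            a,b=onz(W,s[:2],z),onz(W,s[2:],z); out.append((a.round(3)[:2].tolist(),b.round(3)[:2].tolist(),round(float(np.degrees(np.arctan((b[0]-a[0])/(b[1]-a[1])))),2)))
        print(s.round(0),out)
```

```text
0.038 [[285.5, 71.7], [286.0, 66.2]]
0.052 [[287.3, 63.0], [287.8, 57.3]]
0.057 [[287.9, 59.9], [288.4, 54.2]]
stem front edge/centre [[284.3, 40.8], [285.6, 31.8], [285.9, 28.1]]
[0.004  0.0013 0.0677] -1.09
[-0.001   0.0008  0.0717] -0.61
[0.004  0.0016 0.0731] -1.28
[-0.001   0.0011  0.077 ] -0.82
[387. 241. 151. 193.] [([0.465, -0.016], [0.471, 0.195], 1.66), ([0.471, -0.024], [0.478, 0.205], 1.66)]
[391.   7. 461.  15.] [([0.771, -0.017], [0.771, -0.103], -0.19), ([0.803, -0.025], [0.803, -0.117], -0.19)]
[120. 117. 263. 143.] [([0.547, 0.254], [0.542, 0.105], 1.62), ([0.56, 0.269], [0.555, 0.107], 1.62)]
[237.  58. 321.  71.] [([0.649, 0.155], [0.646, 0.059], 1.59), ([0.671, 0.161], [0.668, 0.058], 1.59)]
[273. 144. 430. 173.] [([0.542, 0.095], [0.538, -0.055], 1.7), ([0.555, 0.096], [0.55, -0.066], 1.7)]
[296. 136. 359. 137.] [([0.556, 0.074], [0.566, 0.012], -9.16), ([0.57, 0.074], [0.581, 0.007], -9.16)]
[104. 244. 179. 244.] [([0.419, 0.217], [0.431, 0.156], -10.92), ([0.422, 0.229], [0.435, 0.162], -10.92)]
[181. 246. 107. 247.] [([0.429, 0.154], [0.417, 0.214], -11.39), (
[... 254 characters left out ...]
. 134. 125. 151.] [([0.51, 0.34], [0.509, 0.235], 0.29), ([0.52, 0.362], [0.52, 0.248], 0.29)]
[ 53. 153. 138. 167.] [([0.494, 0.301], [0.494, 0.215], 0.14), ([0.504, 0.32], [0.503, 0.227], 0.14)]
[ 69.  33. 139.  36.] [([0.653, 0.36], [0.664, 0.277], -7.41), ([0.675, 0.384], [0.687, 0.293], -7.41)]
[146. 191.  38. 172.] [([0.472, 0.2], [0.473, 0.305], 0.06), ([0.48, 0.21], [0.48, 0.324], 0.06)]
[76. 59.  1. 47.] [([0.614, 0.334], [0.617, 0.428], 1.5), ([0.633, 0.355], [0.636, 0.457], 1.5)]
[511. 121. 449. 112.] [([0.614, -0.139], [0.615, -0.078], 0.52), ([0.633, -0.156], [0.634, -0.09], 0.52)]
[ 66. 278. 133. 292.] [([0.387, 0.237], [0.387, 0.18], 0.3), ([0.388, 0.25], [0.387, 0.189], 0.3)]
```

The bars show a stand yaw of about −1.65°, which puts the stem at −2°. I need a further nudge of about 2 mm clockwise on the same spoke, so I'll retrace the exit path.

>>> {"method": "move_arm", "body": {"targets": "255 2.7 .4 .1 0 0 0;255 2.7 .4 .1 0 0 0;255 2.7 .4 .1 0 0 0;255 2.7 .4 0 0 0 0;255 -.6 0 2 0 0 0;255 -.6 0 3 0 0 0;255 0 .3 3 0 0 0;255 0 0 2.5 0 0 0;255 0 0 2.5 0 0 0;255 0 0 1.5 0 0 0;255 0 0 1 0 0 0;255 0 0 0 0 0 0"}}

```text
time_s: 17.4
tcp_pos: [0.5953, 0.0942, 0.2073]
tcp_rot: [-2.883, -0.264, -1.05]
ft_force: [0.0, -0.4, -0.6]
finger_gap: -0.001
finger_force: 0.0
```

>>> {"method": "move_arm", "body": {"targets": "255 0 .4 0 0 0 0;255 0 .3 0 0 0 0;255 0 .1 0 0 0 0;255 0 0 0 0 0 0"}}

```text
time_s: 17.9
tcp_pos: [0.5963, 0.0862, 0.2082]
tcp_rot: [-2.882, -0.264, -1.051]
ft_force: [-0.2, 1.4, 2.0]
finger_gap: 0.003
finger_force: 0.9
```

```bash
python3 st.py .056 18 2
```

```text
17.9 rel [-0.0147 -0.0118  0.0382] q [0.   0.15 2.07 0.47 0.26 0.97] F [-0.2  1.4  2. ] z [ 0.633  0.117 -0.765] axis at spokes: r 0.0574 ang 14.5
[[-0.1, 0.1, -0.2], [-0.1, 0.2, 0.0]]
```

In contact again at the same place (1.4–2 N). Nudging 2 mm, then I'll withdraw to the same viewing pose.

>>> {"method": "move_arm", "body": {"targets": "255 0 .1 0 0 0 0;255 0 .1 0 0 0 0;255 0 0 0 0 0 0;255 0 -.4 0 0 0 0;255 0 -.6 -1 0 0 0;255 0 0 -2.5 0 0 0;255 0 0 -3 0 0 0;255 0 -.3 -3 0 0 0;255 .6 0 -3 0 0 0;255 .6 0 -3 0 0 0;255 -2 -.3 -.3 0 0 0;255 -2 -.3 0 0 0 0"}}

```text
time_s: 19.4
tcp_pos: [0.4721, 0.0802, 0.3114]
tcp_rot: [-2.882, -0.264, -1.054]
ft_force: [-0.1, -0.1, -0.2]
finger_gap: -0.001
finger_force: 0.0
```

>>> {"method": "move_arm", "body": {"targets": "255 -2.3 -.3 0 0 0 0;255 -2.3 -.3 0 0 0 0;255 -2.2 -.2 0 0 0 0;255 0 0 0 0 0 0;255 0 0 0 0 0 0"}}

```text
time_s: 20.02
tcp_pos: [0.4209, 0.0788, 0.2681]
tcp_rot: [-2.882, -0.264, -1.054]
ft_force: [-0.3, -1.1, 1.0]
finger_gap: 0.004
finger_force: 0.0
```

Run:
```python
from h import *
W=camera_params("wrist");im=camera("wrist")[:,:,::-1].copy();cv2.imwrite("pics/m5.png",im)
o=get_obs();print(o["time_s"],o["tcp_pos"].round(3),W["eye"],o["ft_force"].round(1))
W4=camera_params("wrist");w=np.load("w4.npy");W4["eye"],W4["attitude"]=w[:3],w[3:]
B=A+[0,-.0014,0]
for n,P in (("m4",W4),("m5",W)):
    g=cv2.imread(f"pics/{n}.png"); 
    tip=proj(P,B+[.0,0,.0755])[0]; u0,v0=tip.round().astype(int)
    roi=g[v0-6:v0+12,u0-16:u0+17].max(2)<48
    k,lab,st,ce=cv2.connectedComponentsWithStats(roi.astype(np.uint8)); i=1+st[1:,4].argmax()
    s=st[i]; print(n,tip.round(1),"stem box",s[:4]+[u0-16,v0-6,0,0],"c",ce[i]+[u0-16,v0-6])
    e,d=ray(P,ce[i]+[u0-16,v0-6]); p=e+d*((B[0]+.0015-e[0])/d[0])-B-[0,-.0288*.0015,0]; print(p.round(4),np.degrees(np.arctan2(-p[1],p[2])))
    for r in (.055,.06,.07): print(r,[(float(a),float(b)) for a,b in spokes(g,P,r,-60,60) if b-a>3])
```

```text
20.075 [0.421 0.079 0.268] [0.38368326 0.07299599 0.42331345] [-0.4  0.   0.7]
m4 [286.5  35.1] stem box [279  29  10  12] c [283.5         34.22619048]
[0.0015 0.0029 0.0748] -2.218479887553634
0.055 [(-36.5, -29.5), (-11.5, 24.0), (28.0, 32.5)]
0.06 [(-36.5, -30.0), (-7.5, 20.0), (29.0, 33.5)]
0.07 [(-36.5, -32.0)]
m5 [284.   35.9] stem box [279  30  10  12] c [283.13043478  35.2173913 ]
[0.0015 0.001  0.0749] -0.7435238594420384
0.055 [(-34.5, -28.0), (-11.0, 24.5), (29.5, 35.0)]
0.06 [(-35.0, -29.5), (-8.0, 21.5), (30.0, 34.0)]
0.07 [(-46.0, -39.5), (-35.0, -29.5)]
```

The stem is within about 0.7° of the top and the spokes are symmetric. The arm is clear and nothing else was touched.

```bash
python3 -c "
from plant import *
print(sign_off())"
```

```text
the job is handed in; nothing more can be done
None
```

The valve stem now stands at the top, measured about 0.7° short and uncertain by about 1°, and I handed the job in at about 20 s. The wheel was turned only by slow spoke pushes, except that early on the fingers pressed something at about 8 N, probably the rim edge, before I backed them off; the arm is clear and it touched no bench items.

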